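Charge the mill jar with grinding pieces

ROBOT

A 6-joint arm with a two-finger parallel gripper is mounted at the origin on the work surface. World frame = base frame: x ahead of the robot, y to its left, z up, the work surface at z = 0. Lengths are in m, angles in rad, forces in N, time in s.
With the tool pointing down it reaches from about 0.375 to 0.9 m from the base axis. Payload 3.1 kg.
Tool frame: the origin (TCP) lies midway between the tips of the shut fingers; the grasp point (between the pads) lies 19 mm behind it; z points along the fingers, y is the line along which they close (so a half turn about z gives the same grasp; the last joint's range is limited). The gripper opens to 87 mm and grips with 3 to 60 N. Pads are 19 mm wide; open, the fingers measure 117 mm over their backs; the gripper's body (75 mm by 190 mm) begins 51 mm behind the grasp point.
Start: joints at [1.069, 0.527, 1.433, -0, 1.181, -0.178], TCP at [0.198, 0.593, 0.187] pointing down, gripper open.
Joint ranges: [-3.08, 3.08], [-0.75, 2.2], [0.22, 2.44], [-1.43, 4.57], [0, 2.65], [-2.85, 2.85]. Speed limits (rad/s): [2.79, 2.79, 3.14, 3.14, 3.14, 3.14].

INTERFACE

Orientations are given as a unit quaternion [x, y, z, w].
In Python, from rig import robot gives the robot as it stands.
- The arm moves only by the shell command python3 -m jog 'ROWS' [FORCE]. ROWS is a JSON object of lists of equal length, an entry for each row: "dp": the shift along the tool's x, y, z in mm, a list of three; "delta_rot": the turn, a rotation vector about the tool's x, y, z in rad, a list of three; "gripper": the opening, from -1 (shut) to 1 (fully open). A call has 1 to 12 rows; each row is the pose to reach, as a shift and turn from the pose commanded when the call began, along the tool's axes at that moment; what a row does not reach only later rows make up. A row lasts 1/10 s, in which the tool goes at most 50 mm and 8.59 degrees, less where a joint would pass 70% of its speed; a pose out of reach is approached as far as the arm can. A call with a gripper value outside its range is refused whole. The fingers move at their own pace and stop on an object; FORCE is the grip in N (left out, the last holds). Time passes only in rows, so rows that repeat a pose let the fingers close. It gives the time, the measured TCP pose, the force, the opening and the grip force at its end, in the units of the state.
- robot.get_obs(): the state, without advancing time (a new reading comes with each control period).
- robot.camera(name): name is "scene" or "side" or "wrist"; returns the picture (420x560x3 uint8, red, green, blue); there is no depth.
- robot.camera_model(name): a dict with "fx", "fy", "cx", "cy" (pixels), "xyz" and "orientation" of the camera in the world; the wrist camera has in their place "T_tool_cam" (4x4, takes a point from camera to tool coordinates, whose origin is the TCP and whose axes are the flange's). Camera axes: x right, y down, z forward; pixel columns grow to the right and rows downward; lengths in m; the calibration is good to about 2 mm. A picture is of the moment at which its call begins: read the wrist's pose just before it. camera_model takes no time and is no camera call.
- robot.hand_in(): hands the job in; it is judged then, once.
Trained networks look in the newest picture that a camera, given by its name, has taken for a name from the list of things; names that differ only in an ending like _2 or _b are one class to them, and where a whole thing is asked for, a point or a joint stands for the part that bears it (a point fixed in the world has none). Each returns a list of dicts, best first, with "score" (0 to 1); they miss things now and then, are a little off and sometimes report something else, mostly with a low value. They report only what shows in the picture. A call takes as long as a camera call. They do not tell look-alikes from the thing itself.
- robot.search_frame(name, camera): "rect" ([left, top, right, bottom] in pixels, round what is visible of it).
The state is a dict: "time": time; "q": joint angles; "joint_velocities": joint speeds; "joint_torque": joint torques, N m; "position": TCP position; "tool_rot": TCP orientation; "ft_force": force on the tool from outside, world axes, zero at the start; "moment": the same for the moment, N m; "grip_width": finger opening in m; "grip_force": force on a finger pad.
Only numpy, scipy, OpenCV 4.12 (cv2) and the standard library are available. Lean on these libraries where they do the work, as an engineer would, in place of code of your own. Each camera call takes 0.05 s, during which the arm holds its last target. There are 200 camera calls.

TASK

Lift the loose cap off the mill jar by its knob and set it down flat, knob up, between the four posts of the cap holder, without dropping it. Then push the paddle lever right over towards the jar, so that the tray tips and all four ceramic pieces slide into the open jar, and let the tray return. Leave everything else on the bench where it is.

Things in the scene. Friction and masses are not known exactly. Their poses are not given: they have to be found in the camera images.
- stand: grey charging stand fixed on the bench. Origin on the bench under the jar's vertical axis; +y points from the jar to the tipping tray. Base plate x -65..65, y -65..205 mm, 12 thick. On the origin's axis an aluminium mill jar is clamped: 100 mm outer, 92 mm inner diameter, rim 87 mm above the bench
- jar_mouth (a point): centre of the jar's mouth, at rim height (87 mm above the bench)
- jar_floor (a point): centre of the jar's inner floor (17 mm above the bench, 70 mm below the rim)
- hinge (a point): point on the tray's hinge axis, straight behind the jar: 86 mm from the jar's axis along the stand's +y, 93 mm above the bench; the hinge axis runs along the stand's x
- tray (a joint): tilt of the steel tray: 0 level (a spring returns it there), up to 1.05 rad at its stop, lip swung forward and down over the jar's mouth. Channel 60 mm wide inside, 125 long, open at the lip; at rest the lip is 66 mm from the jar's axis, floor 139 and wall tops 161 mm above the bench. Tipped by pushing its paddle lever towards the jar (about 4 N)
- paddle (a point): centre of the white paddle (44 mm wide along the stand's x, 45 long, 6 thick) on the tray's lever, at stand x = +85 mm, turning with the tray; 107 mm from the hinge axis, top edge 130 mm. At tray 0 the lever leans 15 deg from vertical away from the jar (centre 28 mm behind, 104 above the hinge), at the stop 45 deg towards it. Push the side facing away from the jar
- cap: loose cap lying on the jar: steel disc 104 mm across, 5 mm thick, a boss 82 mm across and 6 mm deep beneath it that dips into the jar with 5 mm play, and an upright black round knob 28 mm in diameter and 45 mm tall on top. 180 g. Origin at the centre of the boss's underside; disc from z 6 to 11 mm, knob from z 11 to 56 mm
- holder: cap holder fixed on the bench: aluminium plate 120 by 120 by 10 mm with four black posts (12 mm diameter, 30 mm above the plate) 46 mm out in x and y from its centre; the cap lies flat on the plate between the posts with 7 mm play. Origin under the centre, on the bench
- holder_top (a point): centre of the holder plate's upper face, where the middle of the cap's underside belongs
- piece1_center (a point): centre of one of the four white ceramic grinding cylinders (20 mm diameter, 20 tall, 25 g) standing on the tray
- piece2_center (a point): centre of one of the four white ceramic grinding cylinders (20 mm diameter, 20 tall, 25 g) standing on the tray
- piece3_center (a point): centre of one of the four white ceramic grinding cylinders (20 mm diameter, 20 tall, 25 g) standing on the tray
- piece4_center (a point): centre of one of the four white ceramic grinding cylinders (20 mm diameter, 20 tall, 25 g) standing on the tray
- tin: closed pale-lavender paint tin, 74 mm across, 80 tall, a bystander (origin at the centre of its underside)
- amber: small amber glass bottle with black cap, 48 mm across, 100 tall, a bystander (origin at the centre of its underside)
- whitebottle: tall white plastic bottle, 72 mm across, 190 tall, a bystander (origin at the centre of its underside)
- spatula: spatula lying flat, 190 mm long, a bystander (origin at mid length, on the bench)
- brush: brush lying flat, 180 mm long, a bystander (origin at mid length, on the bench)
- samplejar: glass sample jar with white lid, 60 mm across, 70 tall, a bystander (origin at the centre of its underside)
Things that resemble listed ones, but are neither listed nor needed, are in the scene too. Leave any brown or green look-alike of the holder alone.

How it is judged:
By the outcome, as a careful person would: the job done as asked, in the order asked, and still so for the second after the job is handed in, with the robot touching nothing.
It also fails if it takes over 58 s, if anything falls off the work surface, if the arm or the gripper's body presses on something with over 40 N, if the wrist force passes 120 N, or if a joint passes its speed limit or range.

## Working session

There is one attempt and no reset: what is moved stays moved. The work goes in short steps, Python scripts to look and compute and a shell command to move; the robot and the scene stay as the last step left them, time stands still between calls to the robot, and variables do not carry over. Pictures are saved under pics/ and viewed, at most 10 in all, crops included, and the job is handed in when it is done.

```bash
mkdir -p pics; ls
cat > h.py <<'E'
import numpy as np, cv2
from rig import robot
from scipy.spatial.transform import Rotation as R
def model(n):
    m=robot.camera_model(n)
    K=np.array([[m['fx'],0,m['cx']],[0,m['fy'],m['cy']],[0,0,1]])
    if 'T_tool_cam' in m:
        o=robot.get_obs(); T=np.eye(4);T[:3,:3]=R.from_quat(o['tool_rot']).as_matrix();T[:3,3]=o['position'];T=T@np.array(m['T_tool_cam'])
    else:
        T=np.eye(4);q=np.array(m['orientation']);T[:3,:3]=R.from_quat(q).as_matrix() if q.size==4 else q;T[:3,3]=m['xyz']
    return K,T
def proj(KT,p):
    K,T=KT;c=(np.atleast_2d(p)-T[:3,3])@T[:3,:3];u=c@K.T;return u[:,:2]/u[:,2:]
def ray(KT,uv):
    K,T=KT;d=T[:3,:3]@np.linalg.solve(K,[uv[0],uv[1],1]);return T[:3,3],d/np.linalg.norm(d)
def at_z(KT,uv,z):
    o,d=ray(KT,uv);return o+d*(z-o[2])/d[2]
def tri(rs):
    A=sum(np.eye(3)-np.outer(d,d) for o,d in rs);b=sum((np.eye(3)-np.outer(d,d))@o for o,d in rs);return np.linalg.solve(A,b)
def snap(n,f=None):
    KT=model(n);im=robot.camera(n)
    if f: cv2.imwrite('pics/'+f,im[:,:,::-1])
    return KT,im
E
python3 - <<'E'
from h import *
np.set_printoptions(precision=3,suppress=True)
for n in ['scene','side','wrist']:
    KT,im=snap(n,n+'0.png');print(n,KT[1][:3,3],KT[0][0,0],KT[1][:3,2])
    for t in ['stand','cap','holder','paddle','tray','piece1_center']:
        print(t,[(np.round(d['rect']).tolist(),round(d['score'],2)) for d in robot.search_frame(t,n)[:4]])
o=robot.get_obs();print(o['time'],o['tool_rot'],o['grip_width'])
a=np.hstack([cv2.imread('pics/scene0.png'),cv2.imread('pics/side0.png')]);
E
```

```text
pics
scene [1.505 0.707 0.985] 542.8312524449543 [-0.669 -0.48  -0.567]
stand [([254.0, 219.0, 351.0, 311.0], 0.76), ([334.0, 302.0, 387.0, 354.0], 0.7)]
cap [([266.0, 217.0, 303.0, 246.0], 0.8)]
holder [([181.0, 198.0, 231.0, 231.0], 0.67), ([271.0, 196.0, 324.0, 229.0], 0.66), ([199.0, 153.0, 245.0, 181.0], 0.63)]
paddle [([144.0, 222.0, 166.0, 253.0], 0.33)]
tray [([278.0, 222.0, 347.0, 265.0], 0.81)]
piece1_center [([302.0, 233.0, 313.0, 242.0], 0.53), ([181.0, 198.0, 232.0, 230.0], 0.48)]
side [ 0.283 -0.674  0.902] 426.6177573835878 [ 0.217  0.658 -0.721]
stand [([254.0, 133.0, 319.0, 248.0], 0.92), ([247.0, 143.0, 301.0, 158.0], 0.62)]
cap [([261.0, 187.0, 297.0, 222.0], 0.76), ([194.0, 96.0, 220.0, 157.0], 0.23)]
holder [([186.0, 238.0, 241.0, 295.0], 0.9), ([162.0, 185.0, 219.0, 229.0], 0.86), ([256.0, 137.0, 322.0, 246.0], 0.74), ([281.0, 287.0, 350.0, 358.0], 0.64)]
paddle [([268.0, 138.0, 319.0, 183.0], 0.69), ([246.0, 141.0, 305.0, 157.0], 0.52)]
tray [([259.0, 136.0, 317.0, 186.0], 0.69)]
piece1_center [([269.0, 153.0, 276.0, 166.0], 0.55)]
wrist [0.123 0.618 0.385] 374.3943069132537 [ 0.279 -0.095 -0.956]
stand []
cap []
holder []
paddle []
tray []
piece1_center []
1.05 [0.161 0.987 0.    0.   ] 0.0866371276636442
```

Run:
```python
import cv2
a=cv2.imread('pics/scene0.png')[140:360,130:400];b=cv2.imread('pics/side0.png')[110:370,140:370]
cv2.imwrite('pics/sc.png',cv2.resize(a,None,fx=2.7,fy=2.7,interpolation=cv2.INTER_CUBIC));cv2.imwrite('pics/sd.png',cv2.resize(b,None,fx=2.3,fy=2.3,interpolation=cv2.INTER_CUBIC))
```

```text
(no output)
```

View pics/sc.png

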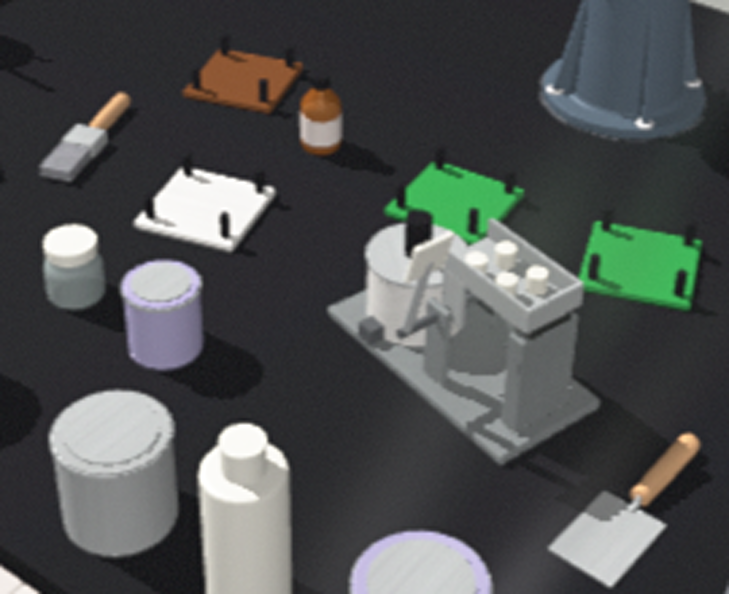

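View pics/sd.png

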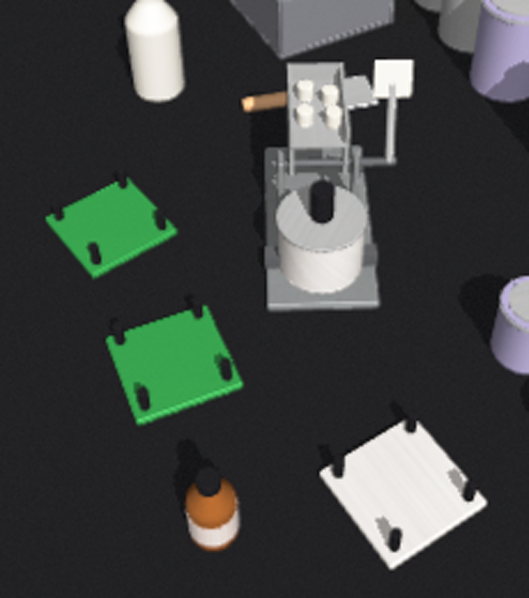

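The scene view shows the white (aluminium) holder at about (206,217), the knob top at (285,219) and the paddle at (289,234). The side view has the holder at (315,324), the knob top at (280,190) and the paddle at (311,143). The green and brown holders are look-alikes.

```bash
cat > m1.py <<'E'
from h import *
from scipy.optimize import least_squares
np.set_printoptions(precision=4,suppress=True)
S,D=model('scene'),model('side')
s=lambda x,y:(x/2.7+130,y/2.7+140)
d=lambda x,y:(x/2.3+140,y/2.3+110)
for n,a,b in [('knobtop',s(419,213),d(322,185)),('paddle',s(431,256),d(393,77)),('holder',s(205,207),d(403,492))]:
    print(n,tri([ray(S,a),ray(D,b)]))
# holder post tops
ps=[s(187,158),s(266,174),s(150,200),s(224,213)]
pd=[d(335,455),d(409,415),d(467,480),d(396,532)]
print('S',[at_z(S,p,.04)[:2] for p in ps]);print('D',[at_z(D,p,.04)[:2] for p in pd])
# stand fit: base corners z=.012
pts=[(S,s(330,308),(65,-65,12)),(S,s(503,458),(65,205,12)),(S,s(597,402),(-65,205,12)),(D,d(268,303),(-65,-65,12)),(D,d(378,301),(65,-65,12)),
 (S,s(419,213),(0,0,138)),(D,d(322,185),(0,0,138)),(S,s(431,256),(85,114,197)),(D,d(393,77),(85,114,197))]
def f(v):
    c,t=np.cos(v[2]),np.sin(v[2]);r=[]
    for KT,uv,p in pts:
        p=np.array(p)/1e3;r+=list((proj(KT,[v[0]+c*p[0]-t*p[1],v[1]+t*p[0]+c*p[1],p[2]])[0]-uv))
    return r
r=least_squares(f,[.45,.1,0],loss='soft_l1');print(r.x,np.round(np.reshape(f(r.x),(-1,2)),1).tolist())
E
python3 m1.py
```

```text
knobtop [0.54   0.0557 0.1387]
paddle [0.653  0.1453 0.1966]
holder [ 0.5261 -0.25    0.0007]
S [array([ 0.5049, -0.2917]), array([ 0.4732, -0.1998]), array([ 0.591 , -0.2668]), array([ 0.5587, -0.1869])]
D [array([ 0.4678, -0.2132]), array([ 0.5543, -0.1925]), array([ 0.5809, -0.2768]), array([ 0.4961, -0.3058])]
[ 0.5413  0.0575 -0.266 ] [[-1.4, -0.8], [-0.9, -0.2], [1.5, -1.3], [-0.7, -0.3], [0.3, -0.7], [-0.0, 0.8], [-0.0, -0.6], [-0.9, 0.2], [-0.6, -0.5]]
```

```bash
cat >> h.py <<'E'
def go(p,yaw=None,tilt=None):
    "dp (mm), delta_rot to bring TCP to p, pointing down with tool y at world angle yaw"
    o=robot.get_obs();A=R.from_quat(o['tool_rot'])
    dp=A.inv().apply(np.array(p)-o['position'])*1e3
    rv=np.zeros(3)
    if yaw is not None:
        y=np.array([np.cos(yaw),np.sin(yaw),0]);z=np.array([0,0,-1.]);B=R.from_matrix(np.c_[np.cross(y,z),y,z]);rv=(A.inv()*B).as_rotvec()
    print('dp',np.round(dp,1).tolist(),'rot',np.round(rv,4).tolist())
E
python3 -c "
from h import *
go([.30,.45,.30]);go([.541,.057,.26],-.266)"
```

```text
dp [-141.8, -103.1, -113.3] rot [0.0, 0.0, 0.0]
dp [-495.0, -399.3, -73.3] rot [0.0, -0.0, 1.514]
```

```bash
python3 -m jog '{"dp":[[-35,-25,-40],[-75,-60,-75],[-120,-95,-100],[-165,-132,-110],[-210,-168,-110],[-250,-200,-110],[-290,-234,-105],[-330,-266,-100],[-370,-298,-95],[-410,-330,-90],[-448,-362,-80],[-480,-388,-75]],"delta_rot":[[0,0,0],[0,0,0.14],[0,0,0.28],[0,0,0.42],[0,0,0.56],[0,0,0.7],[0,0,0.84],[0,0,0.98],[0,0,1.12],[0,0,1.26],[0,0,1.4],[0,0,1.51]],"gripper":[1,1,1,1,1,1,1,1,1,1,1,1]}'
python3 - <<'E'
from h import *
np.set_printoptions(precision=4,suppress=True)
o=robot.get_obs();print(o['time'],o['position'],o['q'])
KT,im=snap('wrist','w1.png')
for t in ['cap','holder','paddle','stand']:print(t,[(np.round(d['rect']).tolist(),round(d['score'],2)) for d in robot.search_frame(t,'wrist')[:3]])
print(proj(KT,[.5405,.0565,.137]))
go([.541,.057,.26],-.266)
E
```

```text
time: 2.25
position: [0.5054, 0.1116, 0.2682]
tool_rot: [0.795, 0.607, 0.0, 0.0]
ft_force: [-0.1, 0.6, -0.3]
grip_width: 0.087
grip_force: 0.0
2.25 [0.5054 0.1116 0.2682] [0.001  0.2882 1.5933 0.0003 1.2591 0.2682]
cap [([282.0, 168.0, 380.0, 261.0], 0.89)]
holder [([142.0, 236.0, 243.0, 346.0], 0.69), ([312.0, 336.0, 394.0, 366.0], 0.62), ([35.0, 64.0, 177.0, 202.0], 0.55)]
paddle [([280.0, 0.0, 522.0, 165.0], 0.88)]
stand [([266.0, 2.0, 525.0, 243.0], 0.84)]
[[332.4507 229.7696]]
dp [-45.1, 50.4, 7.8] rot [-0.0012, -0.0003, 0.0038]
```

View pics/w1.png

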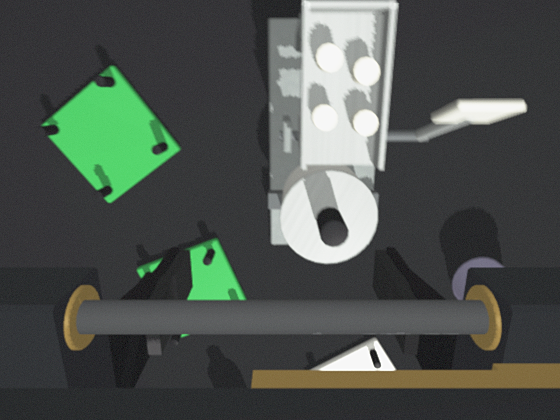

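The wrist view shows the knob top at (333,233), within 3 px of its projection. The tray and paddle (480,110) are above it in the picture, and the fingers line up with the stand's x axis.

Run:
```python
from h import *
np.set_printoptions(precision=4,suppress=True)
K=model('wrist');S,D=model('scene'),model('side')
s=lambda x,y:(x/2.7+130,y/2.7+140)
d=lambda x,y:(x/2.3+140,y/2.3+110)
k=[ray(K,(332.5,232.5)),ray(S,s(419,213)),ray(D,d(322,185))]
p=tri(k);print('knob',p,at_z(K,(332.5,232.5),.137),'disc',at_z(K,(329.5,216.5),.092))
print('pad',tri([ray(K,(479,111)),ray(S,s(431,256)),ray(D,d(393,77))]))
# paddle in stand frame
go([p[0],p[1],.18],-.266);go([p[0],p[1],.100],-.266)
```

```text
knob [0.5394 0.056  0.1383] [0.5385 0.0562 0.137 ] disc [0.5411 0.0561 0.092 ]
pad [0.6535 0.1444 0.1974]
dp [-46.5, 49.2, 87.8] rot [-0.0012, -0.0003, 0.0038]
dp [-46.5, 49.3, 167.8] rot [-0.0012, -0.0003, 0.0038]
```

```bash
python3 -m jog '{"dp":[[-20,20,10],[-46,50,30],[-46,50,70],[-46,50,88],[-46,50,88]],"delta_rot":[[0,0,0],[0,0,0],[0,0,0],[0,0,0],[0,0,0]],"gripper":[1,1,1,1,1]}'
python3 - <<'E'
from h import *
np.set_printoptions(precision=4,suppress=True)
go([.5400,.056,.100],-.266)
KT,im=snap('wrist','w2.png');print(proj(KT,[[.540,.056,.137],[.540,.056,.092]]))
E
```

```text
time: 3.0
position: [0.5377, 0.058, 0.1776]
tool_rot: [0.793, 0.61, -0.002, -0.003]
ft_force: [-0.4, 0.6, -0.0]
grip_width: 0.0872
grip_force: 0.0
dp [-1.3, 3.3, 77.6] rot [-0.007, 0.0008, 0.0068]
[[285.1124 218.4531]
 [285.0626 199.7573]]
```

View pics/w2.png

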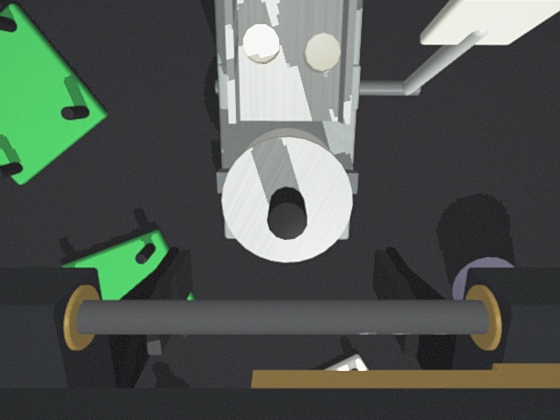

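The knob top is centred at (287,220), within 2 px of its projection, so I'll descend and grip.

```bash
python3 -m jog '{"dp":[[-1,2,35],[-1,2,65],[-1,2,77],[-1,2,77],[-1,2,77],[-1,2,77],[-1,2,77],[-1,2,77],[-1,2,77]],"delta_rot":[[0,0,0],[0,0,0],[0,0,0],[0,0,0],[0,0,0],[0,0,0],[0,0,0],[0,0,0],[0,0,0]],"gripper":[1,1,1,1,-1,-1,-1,-1,-1]}' 30
```

```text
time: 3.95
position: [0.5429, 0.0545, 0.1036]
tool_rot: [0.793, 0.609, 0.0, 0.0]
ft_force: [0.5, 0.2, 0.5]
grip_width: 0.055
grip_force: 0.0
```

```bash
python3 -m jog '{"dp":[[0,0,0],[0,0,0],[0,0,0],[0,0,0],[0,0,0],[0,0,0],[0,0,0]],"delta_rot":[[0,0,0],[0,0,0],[0,0,0],[0,0,0],[0,0,0],[0,0,0],[0,0,0]],"gripper":[-1,-1,-1,-1,-1,-1,-1]}' 30
```

```text
time: 4.65
position: [0.5425, 0.0546, 0.103]
tool_rot: [0.793, 0.609, -0.0, -0.0]
ft_force: [0.0, -0.2, -0.6]
grip_width: 0.0025
grip_force: 0.0
```

The fingers shut on nothing, so I'll look.

Run:
```python
from h import *
np.set_printoptions(precision=4,suppress=True)
W,w=snap('wrist');S,a=snap('scene');D,b=snap('side')
o=robot.get_obs();print(o['position'],o['q'],proj(S,o['position']),proj(D,o['position']),proj(W,o['position']))
f=lambda im,z:cv2.resize(im,None,fx=z,fy=z,interpolation=cv2.INTER_CUBIC)
out=np.hstack([f(a[150:300,230:360],2.0)[:300],f(b[100:250,210:340],2.0)[:300]])
out=np.hstack([out,cv2.resize(w[100:420],(280,300*1))])
cv2.imwrite('pics/c1.png',out[:,:,::-1])
```

```text
[0.5426 0.0546 0.1031] [-0.1047  0.5373  1.7132  0.      0.8912  0.1573] [[283.5319 230.0402]] [[280.5018 200.0867]] [[280.4164 239.5882]]
```

View pics/c1.png

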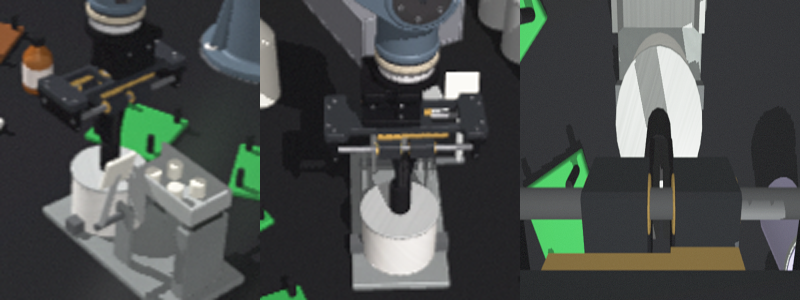

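Run:
```python
from h import *
W,w=snap('wrist');S,a=snap('scene');D,b=snap('side')
f=lambda im:cv2.resize(im,(400,300),interpolation=cv2.INTER_CUBIC)
out=np.vstack([np.hstack([f(a[180:240,250:330]),f(b[150:210,240:320])]),np.hstack([f(w[180:390,140:420]),f(w[180:300,200:360])])])
cv2.imwrite('pics/c2.png',out[:,:,::-1])
```

```text
(no output)
```

View pics/c2.png

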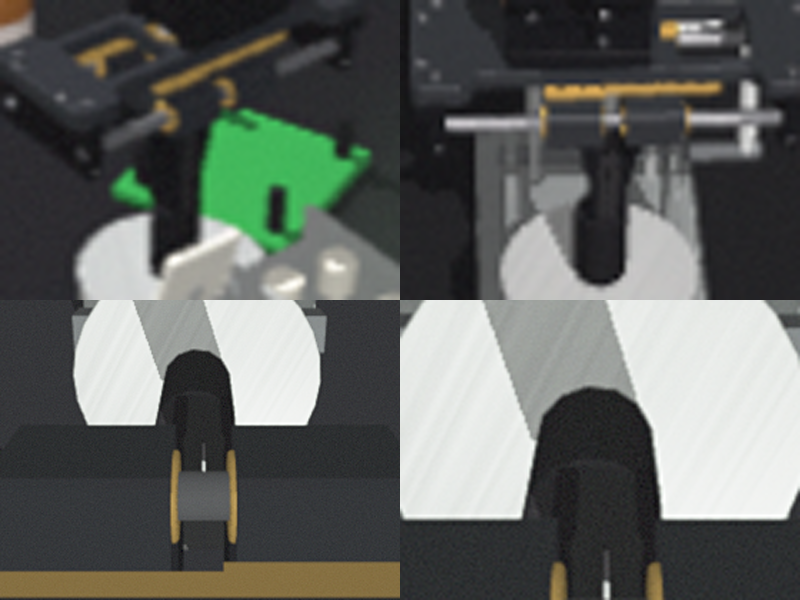

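The views disagree: the shut fingers appear exactly in line with the knob. I'll brighten the blacks and overlay the expected knob and fingertip outlines.

Run:
```python
from h import *
W,w=snap('wrist');D,b=snap('side')
o=robot.get_obs();print(o['grip_width'],o['grip_force'],o['ft_force'],o['time'])
t=np.linspace(0,6.283,60)
def view(KT,im,x0,y0,wd,ht,ov):
    g=(np.clip(im/255.,0,1)**.45*255).astype(np.uint8);z=400/wd
    c=cv2.resize(g[y0:y0+ht,x0:x0+wd],(400,300),interpolation=cv2.INTER_CUBIC)
    if ov:
        for zz,col in [(.092,(255,0,0)),(.137,(255,255,0))]:
            q=proj(KT,np.c_[.540+.014*np.cos(t),.056+.014*np.sin(t),zz+0*t])
            cv2.polylines(c,[np.int32((q-[x0,y0])*z)],True,col,1)
        q=(proj(KT,o['position'])[0]-[x0,y0])*z;cv2.circle(c,tuple(np.int32(q).tolist()),4,(0,255,0),1)
    return c
out=np.vstack([np.hstack([view(W,w,200,180,160,120,k),view(D,b,240,150,80,60,k)]) for k in (0,1)])
cv2.imwrite('pics/c3.png',out[:,:,::-1])
```

```text
0.00030725299022134084 0.0 [-0.28681599  0.77762534 -0.56542297] 5.05
```

View pics/c3.png

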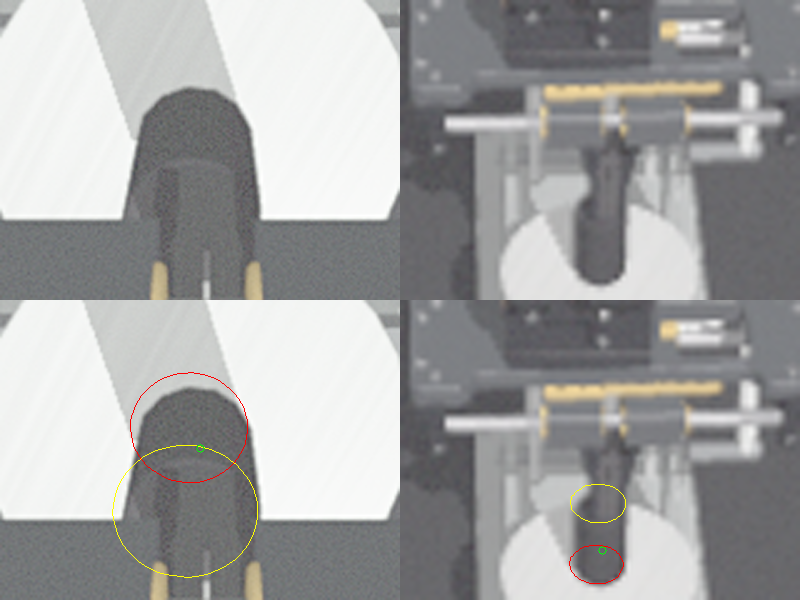

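```bash
python3 -m jog '{"dp":[[0,0,-30],[0,0,-70],[0,0,-80],[0,0,-80]],"delta_rot":[[0,0,0],[0,0,0],[0,0,0],[0,0,0]],"gripper":[-1,-1,-1,-1]}'
python3 - <<'E'
from h import *
V={n:snap(n) for n in ['wrist','scene','side']}
o=robot.get_obs();P=o['position'];print(P)
z=np.array([0,0,1.]);A=R.from_quat(o['tool_rot']).as_matrix()
def view(n,x0,y0,wd):
    KT,im=V[n];ht=wd*3//4
    g=(np.clip(im/255.,0,1)**.45*255).astype(np.uint8);k=400/wd
    c=cv2.resize(g[y0:y0+ht,x0:x0+wd],(400,300),interpolation=cv2.INTER_CUBIC)
    for p,col in [(P,(0,255,0)),(P+.07*z,(255,0,0)),(np.array([.54,.056,.137]),(255,255,0))]:
        q=(proj(KT,p)[0]-[x0,y0])*k;cv2.circle(c,tuple(np.int32(q).tolist()),3,col,1)
    return c
out=np.vstack([np.hstack([view('wrist',180,140,200),view('side',230,130,100)]),np.hstack([view('scene',230,160,100),view('wrist',0,0,560)])])
cv2.imwrite('pics/c4.png',out[:,:,::-1])
E
```

```text
time: 5.45
position: [0.544, 0.0545, 0.185]
tool_rot: [0.793, 0.609, 0.002, 0.002]
ft_force: [0.6, -0.1, -0.4]
grip_width: 0.0006
grip_force: 0.0
[0.54125177 0.05469913 0.18166627]
```

View pics/c4.png

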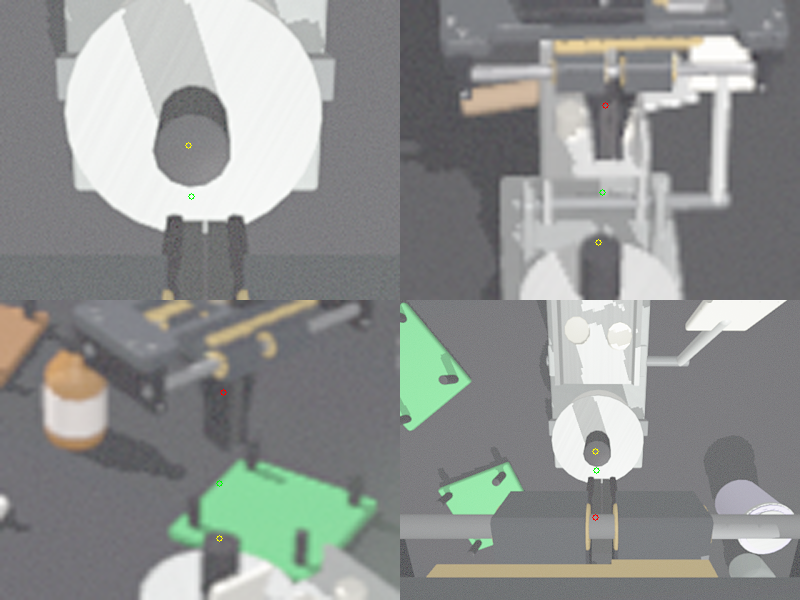

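The real fingertips hang well above the reported TCP in all three views: side (281,169), scene (286,197), wrist (282,248). I'll triangulate the offset.

Run:
```python
from h import *
np.set_printoptions(precision=4,suppress=True)
W,S,D=model('wrist'),model('scene'),model('side')
o=robot.get_obs();P=np.array(o['position']);A=R.from_quat(o['tool_rot'])
s,d,w=(286.7,197.8),(281.2,169.7),(282.5,249)
for c in ([ray(S,s),ray(D,d)],[ray(S,s),ray(D,d),ray(W,w)]):
    p=tri(c);print(p,'tool-frame offset mm',A.inv().apply(p-P)*1e3)
print(P,np.array(robot.camera_model('wrist')['T_tool_cam']), o['q'])
# look for disagreement of the wrist camera: knob top
print(proj(W,p),proj(S,p),proj(D,p))
```

```text
[0.5417 0.058  0.2075] tool-frame offset mm [  3.2493  -0.4883 -25.8596]
[0.5427 0.0589 0.2072] tool-frame offset mm [  4.3942   0.2697 -25.5772]
[0.5413 0.0547 0.1817] [[-0.0013 -0.9554 -0.2952  0.0814]
 [ 1.     -0.0013 -0.      0.001 ]
 [-0.0004 -0.2952  0.9554 -0.1983]
 [ 0.      0.      0.      1.    ]] [-0.1047  0.4264  1.6396 -0.      1.0786  0.1573]
[[280.6656 250.9209]] [[286.2217 198.4254]] [[280.9581 169.1432]]
```

```bash
python3 -m jog '{"dp":[[-3,-1,0],[-3,-1,0],[-3,-1,10],[-3,-1,20],[-3,-1,30],[-3,-1,40],[-3,-1,40],[-3,-1,60],[-3,-1,80],[-3,-1,95],[-3,-1,104],[-3,-1,104]],"delta_rot":[[0,0,0],[0,0,0],[0,0,0],[0,0,0],[0,0,0],[0,0,0],[0,0,0],[0,0,0],[0,0,0],[0,0,0],[0,0,0],[0,0,0]],"gripper":[0.4,0.4,0.4,0.4,0.4,0.4,0.4,0.4,0.4,0.4,0.4,0.4]}'
python3 -m jog '{"dp":[[0,0,0],[0,0,0],[0,0,0],[0,0,0],[0,0,0],[0,0,0],[0,0,0],[0,0,0]],"delta_rot":[[0,0,0],[0,0,0],[0,0,0],[0,0,0],[0,0,0],[0,0,0],[0,0,0],[0,0,0]],"gripper":[-1,-1,-1,-1,-1,-1,-1,-1]}' 30
```

```text
time: 6.8
position: [0.5401, 0.052, 0.078]
tool_rot: [0.793, 0.609, -0.001, -0.001]
ft_force: [-0.6, -0.7, 0.5]
grip_width: 0.0607
grip_force: 0.0
time: 7.6
position: [0.5405, 0.0521, 0.0794]
tool_rot: [0.793, 0.609, -0.0, -0.0]
ft_force: [-2.7, 0.1, 5.5]
grip_width: 0.0272
grip_force: 30.0
```

Gripped at 27 mm. I'll lift, then fit the holder plate's outline in both fixed cameras.

```bash
python3 -m jog '{"dp":[[0,0,-8],[0,0,-20],[0,0,-50],[0,0,-90],[0,0,-120],[0,0,-120]],"delta_rot":[[0,0,0],[0,0,0],[0,0,0],[0,0,0],[0,0,0],[0,0,0]],"gripper":[-1,-1,-1,-1,-1,-1]}'
cat > hold.py <<'E'
from h import *
from scipy.optimize import minimize
np.set_printoptions(precision=4,suppress=True)
C=np.array([[x,y,z] for x in(-.06,.06) for y in(-.06,.06) for z in(0.,.01)])
def box(v):
    c,s=np.cos(v[2]),np.sin(v[2]);return C@np.array([[c,s,0],[-s,c,0],[0,0,1]])+[v[0],v[1],0]
def mask(im,seed):
    h=im.astype(int);m=((h.min(2)>90)&(h.max(2)-h.min(2)<40)).astype(np.uint8)
    m=cv2.morphologyEx(m,cv2.MORPH_CLOSE,np.ones((3,3)))
    n,l,st,ce=cv2.connectedComponentsWithStats(m)
    k=l[seed[1]-6:seed[1]+7,seed[0]-6:seed[0]+7];k=np.bincount(k[k>0]).argmax()
    pts=np.argwhere(l==k)[:,::-1].astype(np.int32);return cv2.convexHull(pts),st[k]
def fillsub(h):
    M=np.zeros((1680,2240),np.uint8);cv2.fillConvexPoly(M,np.int32(np.round((h.reshape(-1,2)+.5)*4)),1);return M
views=[]
for n,seed in [('scene',(206,217)),('side',(315,324))]:
    KT,im=snap(n);h,st=mask(im,seed);print(n,st);views.append((KT,cv2.dilate(fillsub(h),np.ones((4,4)))))
def cost(v,vs):
    t=0
    for KT,M in vs:
        h=cv2.convexHull(proj(KT,box(v)).astype(np.float32));t+=np.count_nonzero(fillsub(h)^M)/M.sum()
    return t
for vs in (views[:1],views[1:],views):
    r=min((minimize(cost,[.526,-.243,y],args=(vs,),method='Nelder-Mead',options=dict(initial_simplex=np.array([.526,-.243,y])+np.r_[np.zeros((1,3)),np.diag([.01,.01,.1])])) for y in (.1,.4)),key=lambda r:r.fun);print(r.x,r.fun)
E
python3 hold.py
```

```text
time: 8.2
position: [0.5449, 0.0516, 0.2044]
tool_rot: [0.793, 0.609, 0.004, 0.004]
ft_force: [1.2, -0.3, -2.1]
grip_width: 0.0275
grip_force: 30.0
scene [ 179  202   53   31 1004]
side [ 279  293   73   65 2491]
[ 0.5285 -0.246   0.2819] 0.043310657596371885
[ 0.5273 -0.2498  0.2832] 0.02273768089393662
[ 0.5273 -0.2482  0.2791] 0.08654606863200798
```

Run:
```python
from h import *
np.set_printoptions(precision=3,suppress=True)
KT,im=snap('side')
for t in ['amber','tin','samplejar','cap']:
    for d in robot.search_frame(t,'side')[:3]:
        l,u,r,b=d['rect'];print(t,round(d['score'],2),np.round(d['rect']),at_z(KT,((l+r)/2,b-5),0))
go([.528,-.252,.16],-.266)
```

```text
amber 0.92 [221. 314. 243. 351.] [ 0.332 -0.246  0.   ]
amber 0.39 [253. 136. 318. 246.] [ 0.541 -0.     0.   ]
amber 0.19 [379. 277. 410. 317.] [ 0.718 -0.279  0.   ]
tin 0.6 [353. 232. 389. 273.] [ 0.721 -0.15   0.   ]
samplejar 0.64 [383. 280. 409. 315.] [ 0.723 -0.276  0.   ]
cap 0.59 [258. 152. 302. 186.] [ 0.601  0.227 -0.   ]
dp [-296.7, 67.5, 37.5] rot [-0.0032, 0.0005, 0.0039]
```

```bash
python3 -m jog '{"dp":[[-15,3,0],[-45,10,0],[-80,18,0],[-115,26,0],[-150,34,5],[-185,42,12],[-220,50,20],[-250,57,28],[-275,62,34],[-290,66,38],[-297,68,38],[-297,68,38]],"delta_rot":[[0,0,0],[0,0,0],[0,0,0],[0,0,0],[0,0,0],[0,0,0],[0,0,0],[0,0,0],[0,0,0],[0,0,0],[0,0,0],[0,0,0]],"gripper":[-1,-1,-1,-1,-1,-1,-1,-1,-1,-1,-1,-1]}'
python3 - <<'E'
from h import *
np.set_printoptions(precision=4,suppress=True)
V={n:snap(n) for n in ['wrist','scene','side']}
P=np.mean([robot.get_obs()['position'] for _ in range(5)],0);print(P)
for n in V:
    print(n,[(np.round(d['rect'],1).tolist(),round(d['score'],2)) for d in robot.search_frame('cap',n)[:2]])
t=np.linspace(0,6.283,80)
def circ(c,r,z):return np.c_[c[0]+r*np.cos(t),c[1]+r*np.sin(t),z+0*t]
c=P+[0,.004,0];zb=P[2]+.002
def view(n,x0,y0,wd):
    KT,im=V[n];ht=wd*3//4;k=400/wd
    g=(np.clip(im/255.,0,1)**.6*255).astype(np.uint8)
    o=cv2.resize(g[y0:y0+ht,x0:x0+wd],(400,300),interpolation=cv2.INTER_CUBIC)
    for z,col in ((.006,(255,0,0)),(.011,(255,120,0))):cv2.polylines(o,[np.int32((proj(KT,circ(c,.052,zb+z))-[x0,y0])*k)],True,col,1)
    cv2.polylines(o,[np.int32((proj(KT,circ([.5278,-.248],.052,.01))-[x0,y0])*k)],True,(0,0,255),1)
    return o
out=np.vstack([np.hstack([view('wrist',140,120,280),view('side',260,240,120)]),np.hstack([view('scene',150,150,100),view('wrist',0,0,560)])])
cv2.imwrite('pics/c5.png',out[:,:,::-1])
E
```

```text
time: 9.75
position: [0.5295, -0.2533, 0.1609]
tool_rot: [0.794, 0.608, 0.0, -0.0]
ft_force: [0.7, 0.3, -2.6]
grip_width: 0.0275
grip_force: 30.0
[ 0.5296 -0.2513  0.1613]
wrist [([186.5, 147.4, 382.7, 298.1], 0.62)]
scene [([183.1, 156.2, 221.6, 182.0], 0.58), ([303.4, 237.4, 307.9, 241.3], 0.16)]
side [([294.4, 265.6, 347.5, 306.0], 0.93)]
```

View pics/c5.png

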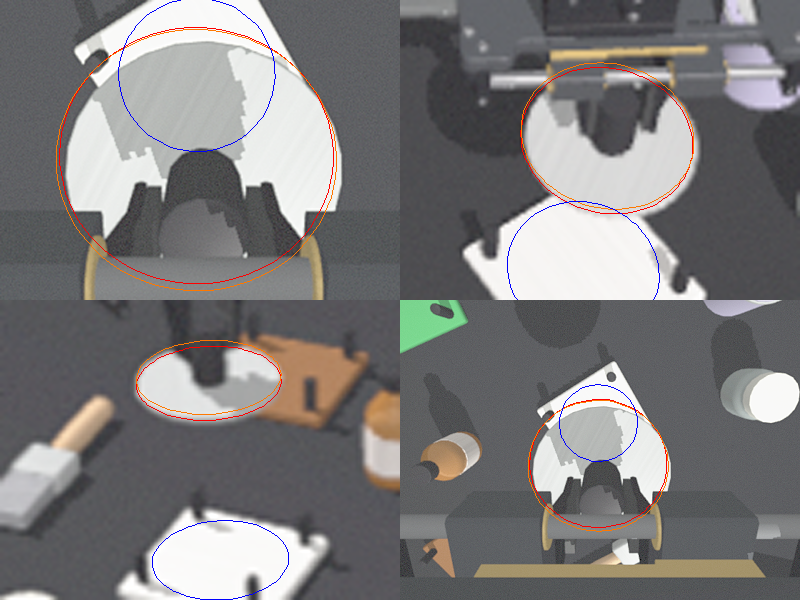

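```bash
cat > capfit.py <<'E'
import sys;exec(open('hold.py').read().split('views=[]')[0])
t=np.linspace(0,2*np.pi,80)
P=np.mean([robot.get_obs()['position'] for _ in range(9)],0);print(P)
def disc(v,zb):
    a=np.c_[v[0]+.052*np.cos(t),v[1]+.052*np.sin(t)];return np.r_[np.c_[a,0*t+zb+.006],np.c_[a,0*t+zb+.011]]
def run(zb,seeds,x0):
  for n,seed in seeds:
    KT,im=snap(n);h=im.astype(int);m=((h.min(2)>70)&(h.max(2)-h.min(2)<30)).astype(np.uint8)
    l=cv2.connectedComponentsWithStats(m)[1];k=l[seed[1]-5:seed[1]+6,seed[0]-5:seed[0]+6];k=np.bincount(k[k>0]).argmax()
    M=fillsub(cv2.convexHull(np.argwhere(l==k)[:,::-1].astype(np.int32)));M=cv2.dilate(M,np.ones((4,4)))
    print(n,cv2.boundingRect(M))
    f=lambda v:np.count_nonzero(fillsub(cv2.convexHull(proj(KT,disc(v,zb)).astype(np.float32)))^M)/M.sum()
    r=minimize(f,x0,method='Nelder-Mead',options=dict(initial_simplex=np.array(x0)+[[0,0],[.01,0],[0,.01]]));print(n,r.x,r.fun)
if __name__=='__main__':run(P[2]+.002,[('side',(313,296)),('scene',(191,247+0-72+3))],[.53,-.247])
E
python3 capfit.py
```

```text
[ 0.5298 -0.2514  0.1614]
side (1117, 1069, 292, 364)
side [ 0.4828 -0.3265] 0.5202289680895151
scene (737, 649, 144, 76)
scene [ 0.534  -0.2453] 0.05144385026737968
```

Both fixed cameras put the cap about 5 mm too far in +x relative to the holder. I'll correct that while descending to about 25 mm above the plate, then check again.

```bash
python3 -m jog '{"dp":[[-3,-4,20],[-3,-4,50],[-3,-4,80],[-3,-4,100],[-3,-4,108],[-3,-4,108]],"delta_rot":[[0,0,0],[0,0,0],[0,0,0],[0,0,0],[0,0,0],[0,0,0]],"gripper":[-1,-1,-1,-1,-1,-1]}'
python3 - <<'E'
from h import *
np.set_printoptions(precision=4,suppress=True)
V={n:snap(n) for n in ['scene','side']}
P=np.mean([robot.get_obs()['position'] for _ in range(9)],0);print(P)
t=np.linspace(0,6.283,80)
def circ(c,r,z):return np.c_[c[0]+r*np.cos(t),c[1]+r*np.sin(t),z+0*t]
H=dict(side=(.5273,-.2498),scene=(.5285,-.246));zb=P[2]+.002
def view(n,x0,y0,wd,ov):
    KT,im=V[n];ht=wd*3//4;k=400/wd
    g=(np.clip(im/255.,0,1)**.6*255).astype(np.uint8)
    o=cv2.resize(g[y0:y0+ht,x0:x0+wd],(400,300),interpolation=cv2.INTER_CUBIC)
    if ov:
      for z in(.006,.011):cv2.polylines(o,[np.int32((proj(KT,circ(H[n],.052,zb+z))-[x0,y0]+.5)*k)],True,(255,0,0),1)
      for dx in(-.046,.046):
        for dy in(-.046,.046):
          c,s=np.cos(.281),np.sin(.281);q=np.array([H[n][0]+c*dx-s*dy,H[n][1]+s*dx+c*dy])
          cv2.polylines(o,[np.int32((proj(KT,circ(q,.006,.04))-[x0,y0]+.5)*k)],True,(0,0,255),1)
    return o
out=np.vstack([np.hstack([view('side',270,270,90,k),view('scene',165,175,80,k)]) for k in(0,1)])
cv2.imwrite('pics/c6.png',out[:,:,::-1])
E
```

```text
time: 10.75
position: [0.5245, -0.2538, 0.0522]
tool_rot: [0.793, 0.609, -0.0, -0.001]
ft_force: [-0.1, -0.7, -1.6]
grip_width: 0.0272
grip_force: 30.0
[ 0.5257 -0.2548  0.0539]
```

View pics/c6.png

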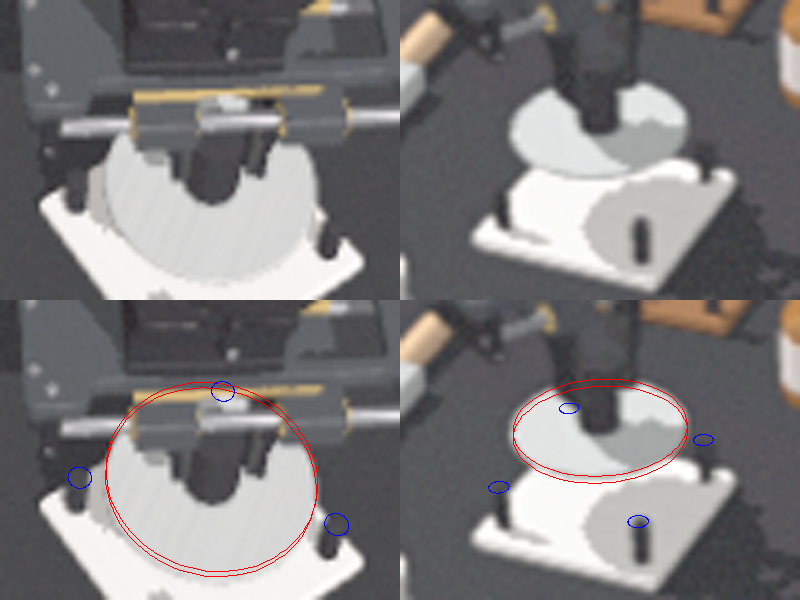

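The side view shows the cap edge on its predicted circle, to within 1 px. The scene view shows it about 2 px too far away, so I'll nudge +y by 2 mm and lower.

```bash
python3 -m jog '{"dp":[[2,0,10],[2,0,22],[2,0,32],[2,0,38],[2,0,41],[2,0,41]],"delta_rot":[[0,0,0],[0,0,0],[0,0,0],[0,0,0],[0,0,0],[0,0,0]],"gripper":[-1,-1,-1,-1,-1,-1]}'
```

```text
time: 11.45
position: [0.5251, -0.2523, 0.0114]
tool_rot: [0.793, 0.609, -0.0, -0.001]
ft_force: [0.1, -0.5, -0.8]
grip_width: 0.0274
grip_force: 30.0
```

```bash
python3 -m jog '{"dp":[[0,0,2],[0,0,3],[0,0,3]],"delta_rot":[[0,0,0],[0,0,0],[0,0,0]],"gripper":[-1,-1,-1]}'
```

```text
time: 11.75
position: [0.5255, -0.2525, 0.0092]
tool_rot: [0.793, 0.609, 0.0, 0.0]
ft_force: [0.7, -0.3, -1.1]
grip_width: 0.0273
grip_force: 30.0
```

```bash
python3 -m jog '{"dp":[[0,0,1],[0,0,2],[0,0,2]],"delta_rot":[[0,0,0],[0,0,0],[0,0,0]],"gripper":[-1,-1,-1]}'; python3 -c "
from h import *
print(np.mean([robot.get_obs()['ft_force'] for _ in range(5)],0),robot.get_obs()['position'])"
```

```text
time: 12.05
position: [0.5258, -0.2527, 0.0084]
tool_rot: [0.793, 0.609, 0.0, 0.001]
ft_force: [-1.1, 0.9, 6.0]
grip_width: 0.0273
grip_force: 30.0
[-1.12316281  0.89741677  5.99309408] [ 0.52578711 -0.25269541  0.00839752]
```

Contact at z 8.4 mm, exactly the height predicted for the plate. I'll release gently and lift clear.

```bash
python3 -m jog '{"dp":[[0,0,0],[0,0,0],[0,0,0],[0,0,0],[0,0,-10],[0,0,-40],[0,0,-80],[0,0,-120],[0,0,-170],[0,0,-210],[0,0,-210]],"delta_rot":[[0,0,0],[0,0,0],[0,0,0],[0,0,0],[0,0,0],[0,0,0],[0,0,0],[0,0,0],[0,0,0],[0,0,0],[0,0,0]],"gripper":[0.2,0.2,0.2,0.2,0.2,0.2,0.2,0.2,0.2,0.2,0.2]}'
python3 - <<'E'
from h import *
np.set_printoptions(precision=4,suppress=True)
o=robot.get_obs();print(o['position'],o['q'])
KT={n:snap(n,n+'_pl.png')[0] for n in['side','scene','wrist']}
H=(.5278,-.248)
for n in KT:
    print(n,[(np.round(d['rect'],1).tolist(),round(d['score'],2)) for d in robot.search_frame('cap',n)[:2]])
    t=np.linspace(0,6.283,80);q=np.vstack([proj(KT[n],np.c_[H[0]+.052*np.cos(t),H[1]+.052*np.sin(t),.021+0*t]),proj(KT[n],np.c_[H[0]+.014*np.cos(t),H[1]+.014*np.sin(t),.066+0*t])]);print(q.min(0),q.max(0), proj(KT[n],[*H,.066]))
    im=cv2.cvtColor(cv2.imread(f'pics/{n}_pl.png'),cv2.COLOR_BGR2GRAY)
    x,y=np.int32(proj(KT[n],[*H,.060])[0]);print('knob dark row',np.flatnonzero(im[y,x-25:x+25]<60)+x-25)
E
```

```text
time: 13.15
position: [0.5293, -0.255, 0.2246]
tool_rot: [0.793, 0.609, 0.002, 0.007]
ft_force: [1.5, -0.8, 0.0]
grip_width: 0.0521
grip_force: 0.0
[ 0.5293 -0.255   0.2246] [-0.6391  0.4283  1.4976  0.0001  1.2007 -0.3774]
side [([293.0, 298.3, 335.3, 343.1], 0.98), ([256.0, 138.4, 311.6, 242.1], 0.38)]
[292.4382 298.0562] [338.3332 339.7974] [[316.9947 307.9951]]
knob dark row [312 313 314 315 316 317 318 319 320 321 322 337 338 339 340]
scene [([189.0, 199.5, 223.9, 222.8], 0.78)]
[187.8035 197.1423] [222.0664 222.0297] [[204.2727 199.731 ]]
knob dark row [179 180 181 182 183 184 185 186 187 188 189 190 191 192 193 194 195 196
 197 198 199 200 201 202 203 204 205 206 207 208 209 210 211 212 213 214
 215 216 217 218 219 220 221 222 223 224 225 226 227 228]
wrist [([237.1, 116.3, 333.4, 213.5], 0.76)]
[232.7202 114.8103] [329.9225 210.8737] [[281.3858 173.6747]]
knob dark row [269 270 271 272 273 275 276 278 281 285 288 289 292 293 294]
```

The cap sits where expected in all three views. Next: shut the fingers and move to behind the paddle, staying high.

```bash
cat >> h.py <<'E'
def W2(sx,sy,z): return [.5405+.965*sx+.263*sy,.0565-.263*sx+.965*sy,z]
E
python3 -c "
from h import *
go(W2(.085,.152,.25),-.266);go(W2(.085,.152,.168),-.266)"
```

```text
dp [453.6, 21.3, -34.2] rot [-0.0037, -0.0015, 0.0039]
dp [453.4, 21.6, 47.8] rot [-0.0037, -0.0015, 0.0039]
```

```bash
python3 -m jog '{"dp":[[15,0,-20],[50,2,-34],[90,4,-34],[135,6,-34],[180,8,-34],[225,10,-34],[270,12,-34],[315,15,-34],[360,17,-34],[400,19,-34],[435,21,-34],[453,21,-34]],"delta_rot":[[0,0,0],[0,0,0],[0,0,0],[0,0,0],[0,0,0],[0,0,0],[0,0,0],[0,0,0],[0,0,0],[0,0,0],[0,0,0],[0,0,0]],"gripper":[-1,-1,-1,-1,-1,-1,-1,-1,-1,-1,-1,-1]}'
python3 -m jog '{"dp":[[0,0,0],[0,0,0]],"delta_rot":[[0,0,0],[0,0,0]],"gripper":[-1,-1]}'
python3 - <<'E'
from h import *
np.set_printoptions(precision=4,suppress=True)
K,im=snap('wrist')
P=np.mean([robot.get_obs()['position'] for _ in range(7)],0);print(P)
print([(np.round(d['rect'],1).tolist(),round(d['score'],2)) for d in robot.search_frame('paddle','wrist')[:3]])
p=np.array([W2(x,114/1e3+s*.0233/4,.1966+s*.0225) for x in(.063,.107) for s in(-1,1)]);print(proj(K,p))
go(W2(.085,.152,.168),-.266)
E
```

```text
time: 14.65
position: [0.6627, 0.1826, 0.2488]
tool_rot: [0.793, 0.61, -0.001, -0.001]
ft_force: [0.1, 0.6, 0.2]
grip_width: 0.0004
grip_force: 0.0
time: 14.85
position: [0.6624, 0.1785, 0.25]
tool_rot: [0.793, 0.609, -0.001, -0.0]
ft_force: [-0.7, -0.3, 0.9]
grip_width: 0.0006
grip_force: 0.0
[0.6625 0.1779 0.2504]
[([126.6, 142.0, 312.9, 279.4], 0.61)]
[[252.6688 251.4397]
 [247.1799 263.1772]
 [307.9089 251.6133]
 [312.604  263.3842]]
dp [3.2, -0.9, 82.7] rot [-0.0009, 0.0013, 0.0021]
```

```bash
python3 -m jog '{"dp":[[3,-1,30],[3,-1,60],[3,-1,80],[3,-1,82],[3,-1,82]],"delta_rot":[[0,0,0],[0,0,0],[0,0,0],[0,0,0],[0,0,0]],"gripper":[-1,-1,-1,-1,-1]}'
```

```text
time: 15.45
position: [0.6629, 0.1814, 0.1692]
tool_rot: [0.794, 0.608, -0.0, -0.0]
ft_force: [0.1, 0.2, -0.3]
grip_width: 0.0004
grip_force: 0.0
```

```bash
python3 -m jog '{"dp":[[-8,0,0],[-14,0,0],[-20,0,0],[-26,0,0],[-32,0,0],[-38,0,0],[-44,0,0],[-44,0,0]],"delta_rot":[[0,0,0],[0,0,0],[0,0,0],[0,0,0],[0,0,0],[0,0,0],[0,0,0],[0,0,0]],"gripper":[-1,-1,-1,-1,-1,-1,-1,-1]}'
```

```text
time: 16.25
position: [0.6515, 0.1394, 0.1692]
tool_rot: [0.794, 0.608, -0.0, 0.0]
ft_force: [1.6, 2.5, 1.5]
grip_width: 0.0002
grip_force: 1.4
```

Contact is about 3 N. I'll continue along the arc.

```bash
python3 -m jog '{"dp":[[-7,0,0],[-14,0,0],[-21,0,0],[-28,0,1],[-35,0,2],[-42,0,3],[-49,0,6],[-56,0,8],[-62,0,11],[-68,0,14],[-73,0,17],[-78,0,20]],"delta_rot":[[0,0,0],[0,0,0],[0,0,0],[0,0,0],[0,0,0],[0,0,0],[0,0,0],[0,0,0],[0,0,0],[0,0,0],[0,0,0],[0,0,0]],"gripper":[-1,-1,-1,-1,-1,-1,-1,-1,-1,-1,-1,-1]}'
```

```text
time: 17.45
position: [0.631, 0.0644, 0.1489]
tool_rot: [0.793, 0.609, -0.0, 0.0]
ft_force: [0.1, 3.0, 3.5]
grip_width: 0.0003
grip_force: 2.0
```

```bash
python3 -m jog '{"dp":[[-4,0,3],[-7,0,6],[-7,0,6]],"delta_rot":[[0,0,0],[0,0,0],[0,0,0]],"gripper":[-1,-1,-1]}'
```

```text
time: 17.75
position: [0.6291, 0.0574, 0.1427]
tool_rot: [0.794, 0.609, -0.001, 0.0]
ft_force: [-0.8, 0.7, 4.7]
grip_width: 0.0003
grip_force: 1.7
```

```bash
python3 -m jog '{"dp":[[-3,0,2],[-6,0,3],[-6,0,3]],"delta_rot":[[0,0,0],[0,0,0],[0,0,0]],"gripper":[-1,-1,-1]}'
```

```text
time: 18.05
position: [0.6278, 0.0528, 0.1394]
tool_rot: [0.794, 0.609, 0.0, -0.001]
ft_force: [1.1, 3.1, 1.1]
grip_width: 0.0005
grip_force: 1.7
```

Run:
```python
from h import *
np.set_printoptions(precision=4,suppress=True)
print(np.mean([robot.get_obs()['ft_force'] for _ in range(5)],0))
for n in['side','scene','wrist']:
    KT,im=snap(n,n+'_tip.png')
    for t in('piece1_center','tray','paddle'):
        print(n,t,[(np.round(d['rect'],1).tolist(),round(d['score'],2)) for d in robot.search_frame(t,n)[:4]])
    print('mouth',proj(KT,W2(0,0,.087)),'padl@stop',proj(KT,W2(.085,.010,.169)),'rest',proj(KT,W2(.085,.114,.197)))
```

```text
[1.1182 3.0996 1.0811]
side piece1_center [([244.5, 147.8, 302.0, 157.3], 0.4)]
side tray [([264.9, 144.6, 318.4, 192.3], 0.8)]
side paddle [([266.7, 146.2, 319.2, 191.8], 0.78)]
mouth [[279.4006 203.9986]] padl@stop [[313.5443 177.9273]] rest [[310.1739 143.2775]]
scene piece1_center []
scene tray [([256.2, 206.1, 321.7, 264.8], 0.71)]
scene paddle [([252.6, 205.8, 325.0, 265.6], 0.59)]
mouth [[284.3393 234.6728]] padl@stop [[261.8817 223.1864]] rest [[288.5569 234.7288]]
wrist piece1_center [([167.5, 221.0, 179.4, 236.9], 0.61)]
wrist tray [([0.0, 84.6, 326.4, 267.3], 0.89), ([164.4, 223.3, 182.1, 241.4], 0.47)]
wrist paddle [([1.1, 82.1, 325.4, 268.1], 0.55)]
mouth [[162.3264 236.3813]] padl@stop [[279.6624 279.0546]] rest [[279.4687  50.6651]]
```

```bash
python3 -m jog '{"dp":[[-3,0,1],[-6,0,2],[-6,0,2]],"delta_rot":[[0,0,0],[0,0,0],[0,0,0]],"gripper":[-1,-1,-1]}'
```

```text
time: 18.95
position: [0.6272, 0.0493, 0.1391]
tool_rot: [0.794, 0.608, 0.003, -0.001]
ft_force: [1.5, 11.0, 4.4]
grip_width: 0.0006
grip_force: 5.2
```

```bash
python3 -m jog '{"dp":[[-3,0,1],[-5,0,1],[-5,0,1],[-5,0,1]],"delta_rot":[[0,0,0],[0,0,0],[0,0,0],[0,0,0]],"gripper":[-1,-1,-1,-1]}'
```

```text
time: 19.35
position: [0.6272, 0.0491, 0.139]
tool_rot: [0.794, 0.608, 0.006, -0.003]
ft_force: [3.2, 21.2, 6.1]
grip_width: 0.001
grip_force: 9.6
```

The force jump to 21 N shows the tray is at its stop. I'll ease back along the arc so the tray returns under control.

```bash
python3 -m jog '{"dp":[[5,0,-1],[10,0,-3],[16,0,-6],[23,0,-10],[31,0,-15],[39,0,-19],[47,0,-23],[55,0,-27],[63,0,-29],[72,0,-31],[80,0,-32],[88,0,-32]],"delta_rot":[[0,0,0],[0,0,0],[0,0,0],[0,0,0],[0,0,0],[0,0,0],[0,0,0],[0,0,0],[0,0,0],[0,0,0],[0,0,0],[0,0,0]],"gripper":[-1,-1,-1,-1,-1,-1,-1,-1,-1,-1,-1,-1]}'
python3 -m jog '{"dp":[[9,0,0],[18,0,0],[28,0,0],[40,0,0],[52,0,0],[60,0,0],[60,0,-20],[60,0,-60],[60,0,-100]],"delta_rot":[[0,0,0],[0,0,0],[0,0,0],[0,0,0],[0,0,0],[0,0,0],[0,0,0],[0,0,0],[0,0,0]],"gripper":[-1,-1,-1,-1,-1,-1,-1,-1,-1]}'
python3 - <<'E'
from h import *
np.set_printoptions(precision=4,suppress=True)
go(W2(0,-.06,.30),-.266)
for n in['side','scene']:
    KT,im=snap(n)
    for t in('piece1_center','paddle','cap'):
        print(n,t,[(np.round(d['rect'],1).tolist(),round(d['score'],2)) for d in robot.search_frame(t,n)[:5]])
    print('rest',proj(KT,W2(.085,.114,.197)))
E
```

```text
time: 20.55
position: [0.6479, 0.1275, 0.1688]
tool_rot: [0.793, 0.609, -0.0, -0.0]
ft_force: [1.0, 2.1, -0.8]
grip_width: 0.0004
grip_force: 1.1
time: 21.45
position: [0.6627, 0.1848, 0.2692]
tool_rot: [0.793, 0.609, -0.001, -0.0]
ft_force: [0.8, -0.1, -0.1]
grip_width: 0.0001
grip_force: 0.0
dp [-215.6, -85.2, -30.2] rot [-0.0024, 0.0017, 0.0042]
side piece1_center [([255.2, 134.9, 322.2, 245.2], 0.16)]
side paddle [([266.8, 136.2, 315.8, 180.9], 0.78)]
side cap [([292.4, 300.9, 337.4, 340.0], 0.89)]
rest [[310.1739 143.2775]]
scene piece1_center [([177.6, 238.9, 206.3, 279.2], 0.47), ([427.6, 239.3, 456.1, 306.5], 0.27)]
scene paddle [([278.5, 221.4, 345.3, 269.3], 0.76)]
scene cap [([190.9, 199.8, 223.9, 224.3], 0.85), ([251.3, 221.6, 351.6, 311.7], 0.43)]
rest [[288.5569 234.7288]]
```

```bash
python3 -m jog '{"dp":[[-20,-8,-20],[-60,-24,-30],[-100,-40,-30],[-140,-56,-30],[-180,-72,-30],[-205,-82,-30],[-216,-85,-30],[-216,-85,-30]],"delta_rot":[[0,0,0],[0,0,0],[0,0,0],[0,0,0],[0,0,0],[0,0,0],[0,0,0],[0,0,0]],"gripper":[-1,-1,-1,-1,-1,-1,-1,-1]}'
python3 - <<'E'
from h import *
np.set_printoptions(precision=4,suppress=True)
K,im=snap('wrist','jar.png')
t=np.linspace(0,6.283,60)
pix=lambda z,r:proj(K,np.array([W2(r*np.cos(a),r*np.sin(a),z) for a in t]))
a,b=pix(.087,.046),pix(.017,.046);print('rim',a.min(0),a.max(0),'floor',b.min(0),b.max(0))
for nm in('piece1_center','piece2_center','tray'):print([(np.round(d['rect'],1).tolist(),round(d['score'],2)) for d in robot.search_frame(nm,'wrist')[:7]])
M=np.zeros(im.shape[:2],np.uint8);cv2.fillConvexPoly(M,np.int32(a),1)
g=cv2.cvtColor(im,cv2.COLOR_RGB2GRAY);hsv=cv2.cvtColor(im,cv2.COLOR_RGB2HSV)
x0,y0=np.int32(a.min(0));x1,y1=np.int32(a.max(0))
c=cv2.HoughCircles(cv2.resize(g[y0:y1,x0:x1],None,fx=4,fy=4,interpolation=cv2.INTER_CUBIC),cv2.HOUGH_GRADIENT,1,60,param1=80,param2=22,minRadius=28,maxRadius=75)
print(None if c is None else c[0][:8]/4,[x0,y0])
s=cv2.resize(g[y0:y1,x0:x1],(32,32),interpolation=cv2.INTER_AREA)
for r in s:print(''.join(' .:-=+*#%@'[min(9,v*10//256)] for v in r))
E
```

```text
time: 22.65
position: [0.5249, -0.0027, 0.2986]
tool_rot: [0.794, 0.608, -0.0, -0.0]
ft_force: [0.3, 0.3, 0.3]
grip_width: 0.0003
grip_force: 0.0
rim [237.5672  63.8846] [324.2475 153.3001] floor [244.0388  67.7954] [318.2257 144.4772]
[]
[([288.5, 98.6, 305.6, 119.0], 0.85)]
[([226.6, 3.0, 387.5, 39.6], 0.58)]
None [np.int32(237), np.int32(63)]<stdin>:14: RuntimeWarning: overflow encountered in scalar multiply
Traceback (most recent call last):
OverflowError: Python integer 256 out of bounds for uint8
```

```bash
python3 - <<'E'
import cv2,numpy as np
g=cv2.imread('pics/jar.png',0)[60:158,232:330]
g=cv2.resize(g,(98,49),interpolation=cv2.INTER_AREA).astype(int)
for r in g:print(''.join(' .:-=+*#%@'[min(9,v*10//256)] for v in r))
E
python3 - <<'E'
from h import *
K,im=snap('wrist')
for nm in('piece1_center','piece2_center','piece3_center','piece4_center'):print([(np.round(d['rect'],1).tolist(),round(d['score'],2)) for d in robot.search_frame(nm,'wrist')[:7]])
E
```

```text
+++++++++++++++++++++++++++++++++++++++++++++++++++++++++++++++++++++++++++++*%%%%%%%%%%%%%%%%%%%%
+++++++++++++++++++++++++++++++++++++++*###%%%%@@@@@@@@%%%####*+++++++++++++++#%%%%%%%%%%%%%%%%%%%
+++++++++++++++++++++++++++++++++*#%%@@@@@@@@@@@@@@@@@@@@@@@@@@@%%#*++++++++++*%%%%%%%%%%%%%%%%%%%
++++++++++++++++++++++++++++*##%@@@@@@@@@@@@@@@@@@@@@@@@@@@@@@@@@@@@@@%#*++++++#%%%%%%%%%%%%%%%%%%
+++++++++++++++++++++++++*#%@@@@@@@@@@@@@@@@@@@@@@@@@@@@@@@@@@@@@@@@@@@@@@#*+++*#%%%%%%%%%%%%%%%%%
++++++++++++++++++++++*#%@@@@@@@@@@@@@@@@@@@@@@@@@@@@@@@@@@@@@@@@@@@@@@@@@@@@#*+*%%%%%%%%%%%%%%%%%
++++++++++++++++++++#%@@@@@@@@@@@@@@@@@@@@@@@@@@@@@@@@@@@@@@@@@@@@@%@@@@@@@@@@@@%%%%%%%%%%%%%%%%%%
++++++++++++++++++#@@@@@@@@@@@@@@@@@@@@@@@@@@@@@@@@@@@@@@@@@@@@@@@@%%%%%%@@@@@@@@@%%%%%%%%%%%%%%%%
++++++++++++++++*@@@@@@@@@@@@@@@@@@@@@@@@@@@@@@@@@@@@@@@@@@@@@@@@@@@@%%##%%%%@@@@@@@%%%%%%%%%%%%%%
++++++++++++++*%@@@@@@@@@@@@@@@@@@@@@@@@@@@@@@@@@@@@@@@@@@@@@@@@@@@%@@@@%###%%%%@@@@@@%%%%%%%%%%%%
++++++++++++*%@@@@@@@@@@@@@@@@@@@@@@@@@@@@@@@@@@@@@@@@@@@@@@@@@@@@@@@@@@%%%%####%@@@@@@@%%%%%%%%%%
+++++++++++
[... 3170 characters left out ...]
%%%%%%@@@@@@@%#**##########################################*##%@@@@@@@%%%%%%%%%%%%%%%
=*%%%%%%%%%%%%%%%%%%%@@@@@@@@%#**######################################%@@@@@@@@@%%%%%%%%%%%%%%%%%
-*%%%%%%%%%%%%%%%%%%%%%@@@@@@@@@%###################################%@@@@@@@@@@%%%%%%%%%%%%%%%%%%%
-*%%%%%%%%%%%%%%%%%%%%%%%%%@@@@@@@@@@%%#######################%%@@@@@@@@@@@%%%%%%%%%%%%%%%%%%%%%%%
-*%%%%%%%%%%%%%%%%%%%%%%%%%%%%@@@@@@@@@@@@@@@%%%%%%%%%%%@@@@@@@@@@@@@@@@%%%%%%%%%%%%%%%%%%%%%%%%%%
:+%%%%%%%%%%%%%%%%%%%%%%%%%%%%%%%%@@@@@@@@@@@@@@@@@@@@@@@@@@@@@@@@@%%%%%%%%%%%%%%%%%%%%%%%%%%%%%%%
[]
[([287.8, 102.6, 304.3, 120.5], 0.77)]
[([258.7, 118.2, 278.4, 136.8], 0.84)]
[([277.8, 130.8, 293.5, 149.4], 0.69)]
```

Run:
```python
from h import *
im=cv2.imread('pics/jar.png')[60:158,232:330].astype(int)
b,r=im[...,0],im[...,2];d=(r-b).astype(np.float32)
for p in [(296,110),(268,127),(286,140),(299,88),(260,90),(250,110)]:
    q=im[p[1]-62:p[1]-57,p[0]-234:p[0]-229].reshape(-1,3).mean(0);print(p,np.round(q))
s=cv2.resize(cv2.GaussianBlur(d,(3,3),0),(98,49),interpolation=cv2.INTER_AREA)
print(s.min(),s.max())
for row in s:print(''.join(' .:-=+*#%@'[int(np.clip((v-s.min())/(s.max()-s.min())*9.9,0,9))] for v in row))
for n in('scene','side'):
    snap(n)
    for k in '1234':print(n,[(np.round(x['rect']).tolist(),round(x['score'],2)) for x in robot.search_frame(f'piece{k}_center',n)[:4]])
```

```text
(296, 110) [224. 234. 234.]
(268, 127) [238. 243. 243.]
(286, 140) [211. 223. 223.]
(299, 88) [229. 233. 233.]
(260, 90) [234. 238. 237.]
(250, 110) [229. 234. 233.]
-6.5 15.78125
..... ......:........ .......................................... .......... ........  ......... ..
....................................:::::---------------:::--:::....................  ........... 
...............................::::--------::::::::::::::::--------:::..........  .  ...........  
..  ........................:-----:::::::::::----------------::::::-----::....... .   ..........  
.........................:-----::::::----------------------=-------::::----::....... .............
 .....................:----::::--------------::::::::---------=====---::::----::..     ...........
  .................:----::::-----------:::::::::::::::::::::::----======--:::---::................
.    ............:---::::--------:::::::::::::::::::::::::::::::::-==+++===--:::---:..............
...............:---:::---------::::::::::::::::::::::::::::::::::-===+++++++==--::---:.....    ...
..::...:.....:----::---=----:
[... 3482 characters left out ...]
++++++++++++++++++++++++++=--::::::.................
:.....................::::::::-==+++*+++++++++++++++++++++++++++++++==--:::::::::.................
..........................::::::----===++*+++++*+++*+++++++++++=----::::::::......................
.............................::::::::::------=====++======-----:::::::::::........................
.................................:::::::::::::::::--:::::::::::::::.....:::.......................
scene []
scene []
scene []
scene []
side [([220.0, 313.0, 247.0, 350.0], 0.59)]
side [([219.0, 314.0, 246.0, 353.0], 0.34), ([353.0, 229.0, 389.0, 274.0], 0.16)]
side [([256.0, 136.0, 322.0, 246.0], 0.58), ([247.0, 142.0, 303.0, 154.0], 0.36)]
side []
```

Three pieces show clearly in the jar: (296,110), (268,127) and (286,140). The fourth isn't distinguishable yet, so I'll look over the tray and at the jar from a second position.

```bash
python3 -m jog '{"dp":[[20,0,0],[50,0,0],[80,0,0],[100,0,0],[110,0,0],[110,0,0]],"delta_rot":[[0,0,0],[0,0,0],[0,0,0],[0,0,0],[0,0,0],[0,0,0]],"gripper":[-1,-1,-1,-1,-1,-1]}'
cat > look.py <<'E'
from h import *
import sys
K,im=snap('wrist',sys.argv[1])
for k in '1234':print([(np.round(x['rect']).tolist(),round(x['score'],2)) for x in robot.search_frame(f'piece{k}_center','wrist')[:4]])
t=np.linspace(0,6.283,60);a=proj(K,np.array([W2(.046*np.cos(u),.046*np.sin(u),.087) for u in t]));f=proj(K,np.array([W2(.046*np.cos(u),.046*np.sin(u),.017) for u in t]))
print('rim',a.min(0),a.max(0),'floor',f.min(0),f.max(0))
tr=proj(K,[W2(x,y,.139) for x in(-.03,.03) for y in(.066,.191)]);print('tray',np.round(tr).tolist())
def asc(ch,x0,y0,x1,y1,w):
    s=cv2.resize(np.ascontiguousarray(ch[y0:y1,x0:x1]).astype(np.float32),(w,int(w*(y1-y0)/(x1-x0)/2)),interpolation=cv2.INTER_AREA);lo,hi=np.percentile(s,[2,98])
    for row in s:print(''.join(' .:-=+*#%@'[int(np.clip((v-lo)/(hi-lo+1e-6)*9.9,0,9))] for v in row))
if len(sys.argv)>2:
    ch=(im[...,0].astype(int)-im[...,2]) if sys.argv[2]=='c' else im[...,1].astype(int)
    asc(ch,*map(int,sys.argv[3:7]),90)
E
python3 look.py tray.png c 210 0 360 250
```

```text
time: 24.2
position: [0.5539, 0.1052, 0.2989]
tool_rot: [0.793, 0.609, -0.0, 0.0]
ft_force: [-0.6, 0.1, -0.0]
grip_width: 0.0008
grip_force: 0.0
[]
[([289.0, 187.0, 305.0, 206.0], 0.51)]
[([261.0, 210.0, 279.0, 227.0], 0.65), ([227.0, 15.0, 430.0, 253.0], 0.25)]
[([279.0, 214.0, 294.0, 229.0], 0.48)]
rim [240.90510931 170.84285586] [320.86708534 247.01608127] floor [246.4405136  159.69589619] [315.65022251 226.49802111]
tray [[250.0, 161.0], [247.0, 19.0], [312.0, 162.0], [316.0, 19.0]]
:.:::.:....:....::...:.... : ..::.......::...:. ::.:...::....:.::...... ....:...::.:...:..
...:...::.: .:.::..:. ::.:..... . :... ::.:......::.......:...:: ....:........:..:. :: ...
.:.:..::.:: .: ::..::.....:...:.:..:.::.: ::.... :.:..:..:..........::.....:.....:..... ..
..::..:....:......:::...:..:.:.:.:..:.:....:...... ::. .......-.. ......... .:.....:.. ...
:.:...........:. :.:.:..:.:::.:.::.: ..::.:.:.::.....:..:...:.:...:::.................. ..
.. .... .... ::...:::::::---::::::::::::-:-----:::::::::--::-::::::--:.. ................ 
  . ..::..:......::-:::---:--:::--:::::::::::-::::::::-:::::::
[... 5516 characters left out ...]
*****%@@@@@@@@@@@@@@@@%#%##***#****#**#--.  ........ ..........
 ..:........ :..   :==***#**+******#####%@@@@@@%##*##****##*##***=-:   :........ .....:...
........:.::....    .=-*#*******#****###**##%@%#******#**#**###*--.    ......:.....:. .. .
....... .....:.  .   .--+##*#*##**###*#********###**##*#*#*#*#+--.   ..........:.. . . ...
...:.:........:... ... :=-+#*#*##*#***####***##*#***###***##=--:.. . .. .:.. ..... :.....:
.....:..... ..:. ..   ..:==-+**#####***##***###*#**#***##*=-:::  ..:......... :...........
.. ....  :....:...::....:..-====+####**##**##*#*####**+=-::..... .:........... ......:.. .
  ..........:... ......:.. ...:==+=-+#*#########***-==::: :.. . . .. ... ... .....:..:....
```

The tray is empty. Three pieces show in the jar again, so I'll check for a stray piece on the bench by differencing the fixed views against the first pictures, and look for stacking with a close-up of the jar.

```bash
python3 -m jog '{"dp":[[-20,0,5],[-60,-5,20],[-100,-10,40],[-135,-10,60],[-150,-10,75],[-150,-10,80],[-150,-10,80]],"delta_rot":[[0,0,0],[0,0,0],[0,0,0],[0,0,0],[0,0,0],[0,0,0],[0,0,0]],"gripper":[-1,-1,-1,-1,-1,-1,-1]}'
python3 look.py jar2.png c 200 30 360 190
python3 - <<'E'
from h import *
for n in('scene','side'):
    K,im=snap(n);old=cv2.imread(f'pics/{n}0.png')[:,:,::-1]
    d=np.abs(im.astype(int)-old).max(2)>40
    b=(d&(im.min(2)>120)).astype(np.uint8)
    k,l,st,c=cv2.connectedComponentsWithStats(b)
    print(n,[(st[i].tolist(),im[l==i].mean(0).astype(int).tolist(),np.round(at_z(K,c[i],.01)[:2],3).tolist()) for i in range(1,k) if st[i,4]>=8])
E
```

```text
time: 25.15
position: [0.505, -0.0381, 0.2187]
tool_rot: [0.794, 0.608, -0.0, -0.001]
ft_force: [0.8, -0.2, -0.1]
grip_width: 0.0006
grip_force: 0.0
[([269.0, 101.0, 280.0, 103.0], 0.4)]
[([300.0, 56.0, 320.0, 83.0], 0.85)]
[([266.0, 79.0, 290.0, 107.0], 0.67), ([351.0, 261.0, 370.0, 265.0], 0.23)]
[([282.0, 92.0, 310.0, 116.0], 0.59)]
rim [236.92127579   3.95715197] [348.20035274 122.70872863] floor [245.03635016  19.89189008] [336.53156644 117.17379317]
tray [[249.0, -49.0], [243.0, -314.0], [342.0, -49.0], [353.0, -314.0]]
               . .    . :-::========--::::::::::::::::::::::::-+++++++********+::-.      .
           .   . .     --::=++====-::::::::::::::::::::::::::=+=+=++*+*++******+::-.     .
           . ... ..   --:-=+++==-::::::::::::::::::::::::::-++===++++++*+=+=+***+::-.    .
        .. ..  .     --::+++++=-::::::::::::::::::::::::-======+===++===++==+++=++-:-.    
. ..... .... . .    .-::=++++=-::::---=::-::::::::::::-==++=++====+++==+=*+=++++=++::-   .
 .. .. . .. ..... . -::-++++=-:::::=+=+===--:::::::---=+=++++==++========++++++++++-:-: ..
..   .   . .....   :-:
[... 6305 characters left out ...]
3]), ([270, 116, 27, 8, 69], [212, 208, 209], [0.708, 0.507]), ([303, 141, 10, 6, 16], [164, 162, 161], [0.739, 0.362]), ([296, 144, 6, 3, 11], [138, 136, 139], [0.711, 0.364]), ([312, 161, 8, 4, 22], [147, 146, 150], [0.73, 0.264]), ([242, 163, 23, 4, 47], [179, 177, 180], [0.538, 0.314]), ([298, 162, 13, 3, 27], [176, 174, 174], [0.696, 0.272]), ([261, 188, 38, 32, 659], [228, 226, 224], [0.561, 0.126]), ([261, 192, 5, 5, 10], [148, 150, 150], [0.532, 0.179]), ([7, 221, 11, 2, 13], [138, 155, 173], [-0.158, 0.28]), ([59, 225, 15, 28, 102], [183, 172, 155], [-0.013, 0.156]), ([0, 243, 17, 5, 31], [131, 147, 165], [-0.163, 0.195]), ([291, 298, 33, 31, 245], [152, 150, 149], [0.517, -0.215])]
```

Run:
```python
from h import *
np.set_printoptions(precision=4,suppress=True)
K,T0=model('wrist');o=robot.get_obs();tc=np.array(robot.camera_model('wrist')['T_tool_cam'])
A=R.from_quat(o['tool_rot']).as_matrix()
def cam(P):
    T=np.eye(4);T[:3,:3]=A;T[:3,3]=P;return K,T@tc
c=[cam([.5249,-.0027,.2986]),cam([.5539,.1052,.2989]),cam([.505,-.0381,.2187])]
m=lambda r:((r[0]+r[2])/2,(r[1]+r[3])/2)
for n,rs in dict(A=([288,101,305,120],[289,187,305,206],[300,56,320,83]),B=([258.7,118.2,278.4,136.8],[261,210,279,227],[266,79,290,107]),C=([277.8,130.8,293.5,149.4],[279,214,294,229],[282,92,310,116])).items():
    print(n,tri([ray(k,m(r)) for k,r in zip(c,rs)]),[tri([ray(c[i],m(rs[i])),ray(c[j],m(rs[j]))])[2].round(4) for i,j in((0,1),(1,2),(0,2))])
# close-up of B/C in brightness, contrast
g=cv2.imread('pics/jar2.png',1)[70:125,255:320]
s=cv2.resize(g[...,1],(130,55),interpolation=cv2.INTER_CUBIC).astype(int)
lo,hi=np.percentile(s,[3,97])
for row in s:print(''.join(' .:-=+*#%@'[int(np.clip((v-lo)/(hi-lo)*9.9,0,9))] for v in row))
```

```text
A [0.5593 0.0501 0.0265] [np.float64(0.0147), np.float64(0.0287), np.float64(0.0589)]
B [0.5221 0.0392 0.0544] [np.float64(0.0552), np.float64(0.0539), np.float64(0.0553)]
C [0.5375 0.021  0.0305] [np.float64(0.0092), np.float64(0.0348), np.float64(0.0931)]
############***##########################################***############**#################+-.:-=+++*****#######%%%####*******+++=
##########################################################**##############################*+:.:-==+++****#################****+++=
#############*#############################################**###################%%%#######*+-::-=+++++***###############******++==
##############**####################%#########################################%%###########+-::-==+++*****#############*******++==
#############****###############################################################%%#########+-::-=++++****###############******++==
#############***##########################################*###########**#######%###########+-::-=+++******############********++=-
############****########################################
[... 5662 characters left out ...]
   ..                                 :=#@@@@
++++***++++**#%@@@@@@@@@@@@@@@@@@@@%*=:                                                           .                  ..:=#@@@@@@@@
++++++***+++**+**#%@@@@@@@@@@@@@@@@@@@@@%#*=:                     ..                    .           ...         .:=#%@@@@@@@@@@@@@
++++++++******+++++*#%@@@@@@@@@@@@@@@@@@@@@@@@#+-:.                .                                      .:=*%@@@@@@@@@@@@@@@@@@@
++**++++++++++*+++++++*#%@@@@@@@@@@@@@@@@@@@@@@@@@@%*=-:..                                      .....-=*%@@@@@@@@@@@@@@@@@@@@@@@@@
*++++++++++++++++++++++++**#%@@@@@@@@@@@@@@@@@@@@@@@@@@@@@@@@%%##***+=-:::.........::-:-=*#%%@@@@@@@@@@@@@@@@@@@@@@@@@@@@@@@@@@@@@
```

Piece B's top triangulates to z ≈ 54 mm in every camera pair, and a second rim shows beneath it. So it rests on the fourth piece, and all four are in the jar. The tray is empty and level, the cap is in the holder, and the arm is clear.

```bash
python3 -c "
from rig import robot
print(robot.hand_in())"
```

```text
the job is handed in; nothing more can be done
None
```

Job handed in at about 26 s: the cap is in the holder, knob up; the tray was tipped to its stop and has returned empty; all four pieces are judged to be in the jar (three seen clearly, the fourth inferred under one of them).

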